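Put the flattened stone home and flip its keeper tag to green

TASK

The brown whetstone has been flattened, so put it away in the stone rack: with a fingertip push it fully home against the back stop of its bay, then flip that bay's keeper tag right over its hinge to the front of the rack, all the way down, so that it slopes down in front of the stone's end with its green face showing. Only push and press, lift nothing; the green stone is still waiting to be flattened, so leave it and its red tag as they are, and do not disturb the other things on the bench.

Things in the scene. Friction and masses are not known exactly. Their poses are not given: they have to be found in the camera images.
- rack: low light-wood rack for two whetstones, fixed to the bench; 252 (x) x 178 (y) x 44 mm, 60 mm at the hinge brackets. Origin: centre of its underside. x points to the back stop (away from the robot), y to the left bay. Floor top 14 mm up, front edge of the floor at x = -126 mm. Bays 68 mm wide, centred at y = +41 and -41 mm, between rails 44 mm tall from x = -86 mm to the stop. Face of the back stop at x = 112 mm, top 44 mm up
- stone_brown: reddish-brown whetstone, 200 (own y, along rack x) x 64 x 24 mm, about 0.66 kg, slides at 4 to 10 N; origin: centre of its underside. Lies on the floor of either bay, 20 to 40 mm short of the stop. Home: its centre at rack x = 12 mm, its near end at rack x = -88 mm; the flipped tag then comes down about 4 mm in front of that end, and is blocked while the stone is farther out
- stone_green: grey-green whetstone, 180 (own y) x 60 x 20 mm, 0.45 kg; origin: centre of its underside. Lies pulled forward in the other bay; to be left there
- tag_left (a joint): keeper tag of the left (rack +y) bay, hinge angle (rad). 0: folded back, leaning from its axle up and back (rack +x) at 45 degrees over the stone, red face to the front; 0.785: upright; pi: flipped over, sloping from its axle down and forward (rack -x) at 45 degrees, green face to the front. Friction hinge (0.05 N m, tag 60 g): stays where it is left, does not fall by itself. Starts at 0 to 0.2
- tag_right (a joint): keeper tag of the right (rack -y) bay, hinge angle (rad). 0: folded back, leaning from its axle up and back (rack +x) at 45 degrees over the stone, red face to the front; 0.785: upright; pi: flipped over, sloping from its axle down and forward (rack -x) at 45 degrees, green face to the front. Friction hinge (0.05 N m, tag 60 g): stays where it is left, does not fall by itself. Starts at 0 to 0.2
- tag_left_hinge (a point): middle of the left tag's hinge axle (along rack y), at rack x = -71 mm, 60 mm over the bench. The tag is a flat steel flap 72 mm wide, 3 mm thick, reaching 58 mm from the axle, one face red, one green; folded back, its free edge is 41 mm behind and 41 mm above the axle. The stone passes under the axle, its top 22 mm (brown) or 26 mm (green) below it
- tag_right_hinge (a point): middle of the right tag's hinge axle (along rack y), at rack x = -71 mm, 60 mm over the bench. The tag is a flat steel flap 72 mm wide, 3 mm thick, reaching 58 mm from the axle, one face red, one green; folded back, its free edge is 41 mm behind and 41 mm above the axle. The stone passes under the axle, its top 22 mm (brown) or 26 mm (green) below it
- lapping_plate: steel lapping plate with raised pads, 72 x 190 x 12 mm, loose, lies to the right in front; bystander. Origin: centre of its underside
- nagura_b: small grey dressing stone, 24 x 46 x 20 mm, loose bystander. Origin: centre of its underside
- enamel_cup: white enamel cup with blue rim, 98 x 76 x 76 mm, loose bystander on the left, beyond the brush. Origin: underside
- scrub_brush: wooden scrub brush, 41 x 156 x 26 mm, loose bystander left of the rack. Origin: centre of its underside
- screwdriver_red: screwdriver with red handle, 28 x 202 x 31 mm, loose bystander right of the rack. Origin: underside

How it is judged (in metres and radians):
On the way, in this order (a step that is already met when the one before it is completed fails the run):
1. the brown stone is pushed home, within 8 mm of the back stop of its bay, while its tag is still folded back (x of stone_brown in the frame of rack above 0.004 m and ((y of stone_brown in the frame of rack above 0 m and value of joint tag_left below 0.7 rad) or (y of stone_brown in the frame of rack below 0 m and value of joint tag_right below 0.7 rad))), for 0.2 s.
2. the brown stone's tag is down in front of the stone, green face showing (((y of stone_brown in the frame of rack above 0 m and (value of joint tag_left above 2.99 rad and value of joint tag_right below 0.5 rad)) or (y of stone_brown in the frame of rack below 0 m and (value of joint tag_right above 2.99 rad and value of joint tag_left below 0.5 rad)))), for 0.2 s.
At the end, for the whole second after the job is handed in: the brown stone lies still and flat in its bay with its far end within 8 mm of the back stop; its bay's tag is flipped over to within 0.15 rad (8.5 degrees) of its lower stop, green face showing; the other tag is still folded back (below 0.5 rad) and the green stone has moved less than 12 mm (x of stone_brown in the frame of rack above 0.004 m and ((y of stone_brown in the frame of rack above 0 m and (value of joint tag_left above 2.99 rad and value of joint tag_right below 0.5 rad)) or (y of stone_brown in the frame of rack below 0 m and (value of joint tag_right above 2.99 rad and value of joint tag_left below 0.5 rad))) and angle between stone_brown's own z axis and vertical below 0.05 rad and linear speed of stone_brown below 0.01 m/s and distance of stone_green from where it was at the start of the episode below 0.012 m and velocity of joint each of tag_left, tag_right below 0.05 rad/s); the robot touches nothing.
It fails at once if the brown stone is lifted or tipped off the floor of its bay (over 8 mm or 0.12 rad) (z of stone_brown in the frame of rack above 0.022 m or angle between stone_brown's own z axis and vertical above 0.12 rad).
It fails at once if the green stone is shifted by more than 12 mm (distance of stone_green from where it was at the start of the episode above 0.012 m).
It fails at once if the green stone's tag is flipped up (over 0.5 rad) ((y of stone_brown in the frame of rack above 0 m and value of joint tag_right above 0.5 rad) or (y of stone_brown in the frame of rack below 0 m and value of joint tag_left above 0.5 rad)).
It fails at once if another thing on the bench is shifted by more than 20 mm (distance of any of lapping_plate, nagura_b, enamel_cup, scrub_brush, screwdriver_red from where it was at the start of the episode above 0.02 m).
It also fails if it takes over 45 s, if anything falls off the work surface, if the arm or the gripper's body presses on something with over 40 N, if the wrist force passes 120 N, or if a joint passes its speed limit or range.

ROBOT

A 6-joint arm with a two-finger parallel gripper is mounted at the origin on a cart in front of the work surface, level with it; the furniture and walls round the work are solid. World frame = base frame: x ahead of the robot, y to its left, z up, the work surface at z = 0. Lengths are in m, angles in degrees, forces in N, time in s.
With the tool pointing down it reaches from about 0.425 to 0.925 m from the base axis. Payload 12.5 kg.
Tool frame: the origin (TCP) lies at the centre of the arm's flange, where the gripper is bolted on; the fingertips stand 173 mm ahead of it and the grasp point (between the pads) lies 155 mm ahead of it; y points along the fingers, x is the direction in which the jaws open and shut, and the axes are right-handed (so a half turn about y gives the same grasp; the last joint's range is limited). The gripper opens to 85 mm and grips with 20 to 120 N. Pads are 22 mm wide; open, the fingers measure 114 mm over their backs; the gripper's body (76 mm by 85 mm) begins 54 mm behind the grasp point. The pads swing forward as they close: fully open they stand 13 mm farther back than shut.
Start: joints at [61.788, 28.126, 89.318, -0, 62.55, -6.05], TCP at [0.236, 0.579, 0.405] pointing down, gripper open.
Joint ranges: [-177.58, 177.58], [-47.91, 125.51], [2.72, 160], [-65.01, 245.01], [3.68, 167.84], [-153.87, 153.87]. Speed limits (degrees/s): [127.2, 127.2, 159.86, 180, 180, 180].

INTERFACE

Orientations are given as [roll, pitch, yaw] about the fixed x, y, z axes, in that order (R = Rz(yaw) Ry(pitch) Rx(roll)).
In Python, from station import ctrl, eyes gives the robot as it stands.
- The arm moves only by the tool jog_arm, never from a script. Its arguments are lists of equal length, an entry for each row: "fingers": the opening in per cent of the stroke, from 0 (shut) to 100 (fully open); "translation": the shift along the tool's x, y, z in mm, a list of three; "twist": the turn about the tool's y in degrees. In form: {"fingers": [fingers, ...], "translation": [[x, y, z], ...], "twist": [twist, ...]}. A call has 1 to 10 rows; each row shifts and turns the commanded pose from where the row before left it, along the tool's axes as they then stand; what a row does not reach is not made up. A row lasts 1/10 s, in which the tool goes at most 50 mm and 8.59 degrees, less where a joint would pass 70% of its speed; a pose out of reach is approached as far as the arm can. A call with a gripper value outside its range is refused whole. The fingers move at their own pace and stop on an object; "newtons" is the grip in N (left out, the last holds). Time passes only in rows, so rows that do not move let the fingers close. It gives the time, the measured TCP pose, the force and the opening at its end, in the units of the state.
- ctrl.get_state(): the state, without advancing time (a new reading comes with each control period).
- eyes.get_image(name): name is "side" or "top" or "wrist"; returns a dict with "color" (480x640x3 uint8, red, green, blue), "K" (3x3 intrinsics, pixels), "R" (3x3) and "t" (3): a world point X has camera coordinates R X + t. Camera axes: x right, y down, z forward; pixel columns grow to the right and rows downward; lengths in m; the calibration is good to about 2 mm. A picture is of the moment at which its call begins. There is no depth.
- ctrl.sign_off(): hands the job in, once; it reports no verdict.
The state is a dict: "t": time; "qpos": joint angles; "dq": joint speeds; "effort": joint torques, N m; "position": TCP position; "ee_rot": TCP orientation; "force": force on the tool from outside, world axes, zero at the start; "torque": the same for the moment, N m; "width": finger opening in m.
Only numpy, scipy, OpenCV 4.12 (cv2) and the standard library are available. Lean on these libraries where they do the work, as an engineer would, in place of code of your own. Each camera call takes 0.05 s, during which the arm holds its last target.

## Working session

There is one attempt and no reset: what is moved stays moved. The work goes in short steps, Python scripts to look and compute and a tool call to move; the robot and the scene stay as the last step left them, time stands still between calls to the robot, and variables do not carry over. Pictures are saved under pics/ and viewed, and the job is handed in when it is done.

Besides the shell and the picture viewer there is one more tool, called after "Call:" as name(argument=value, ...), one argument or row to a line, values as JSON. jog_arm: Moves the arm, as the interface text tells. Its arguments: {"type":"object","properties":{"fingers":{"type":"array","items":{"type":"number"}},"translation":{"type":"array","items":{"type":"array","items":{"type":"number"}}},"twist":{"type":"array","items":{"type":"number"}},"newtons":{"type":"number"}},"required":["fingers","translation","twist"]}

```bash
mkdir -p pics; ls; python3 - <<'E'
from station import ctrl, eyes
import cv2
s=ctrl.get_state(); print(s)
for n in ["side","top","wrist"]:
    im=eyes.get_image(n); cv2.imwrite(f"pics/{n}0.png",im["color"][:,:,::-1]); print(n,im["K"],im["R"],im["t"])
E
```

```text
pics
{'t': 0.0, 'qpos': array([ 6.17884327e+01,  2.81653871e+01,  8.93512280e+01, -1.88964098e-03,
        6.25516095e+01, -6.05055872e+00]), 'dq': array([-0.01838253, -0.04299626,  0.0231234 ,  0.02986741, -0.0696278 ,
        0.01735216]), 'effort': array([-3.02337921e-04, -6.18436718e+01, -2.61595362e+01, -1.33593799e-04,
        4.04506020e-03,  3.08318363e-05]), 'position': array([0.23572044, 0.5788021 , 0.40410756]), 'ee_rot': array([-8.99944753e+01,  6.80211369e-02,  6.78398667e+01]), 'force': array([-0.69347687,  0.24095517, -0.49058005]), 'torque': array([-0.06517438,  0.02024374,  0.01462182]), 'width': 0.08529487012379067}
side [[471.38669564   0.         328.09886626]
 [  0.         471.38669564 244.09396054]
 [  0.           0.           1.        ]] [[ 0.53409356 -0.84526386  0.01652521]
 [-0.56610489 -0.37208335 -0.73558088]
 [ 0.62790869  0.383514   -0.67723533]] [-0.20193087  0.34257376  0.72199797]
top [[481.77016553   0.         318.24208338]
 [  0.         481.77016553 236.68898475]
 [  0.           0.           1.        ]] [[ 0.00537047 -0.99996759 -0.00599822]
 [-0.99535884 -0.00476918 -0.09611472]
 [ 0.096083    0.00648656 -0.99535219]] [0.07376068 0.50192286 1.1519972 ]
wrist [[351.69690459   0.         317.29243984]
 [  0.         351.69690459 244.55756727]
 [  0.           0.           1.        ]] [[ 0.37883509  0.92546345 -0.00117438]
 [ 0.88664536 -0.36258079  0.2870456 ]
 [ 0.2652244  -0.10978421 -0.9579162 ]] [-0.62423223 -0.03673187  0.37997715]
```

View pics/side0.png

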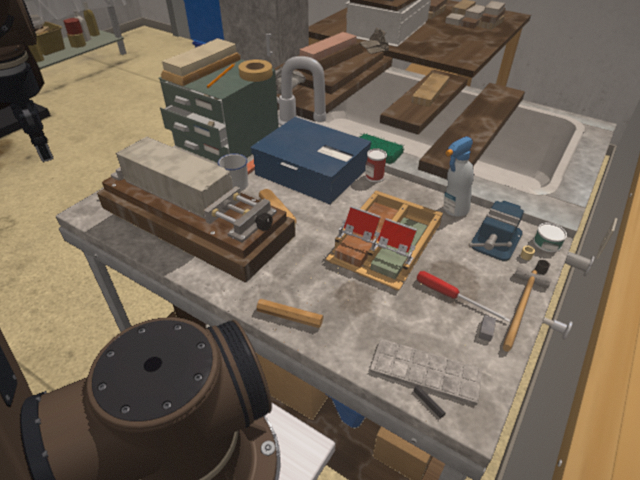

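View pics/top0.png

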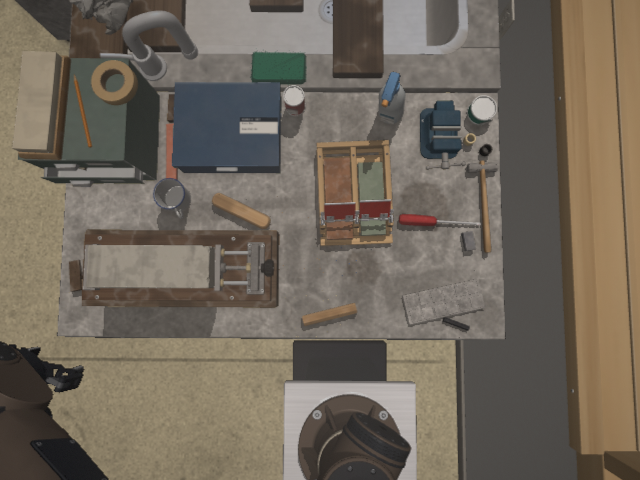

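```bash
python3 - <<'E'
import cv2
im=cv2.imread("pics/top0.png"); print(im.shape)
c=im[110:320,210:430]; cv2.imwrite("pics/topc.png",cv2.resize(c,None,fx=2.8,fy=2.8,interpolation=cv2.INTER_CUBIC))
E
```

```text
(480, 640, 3)
```

View pics/topc.png

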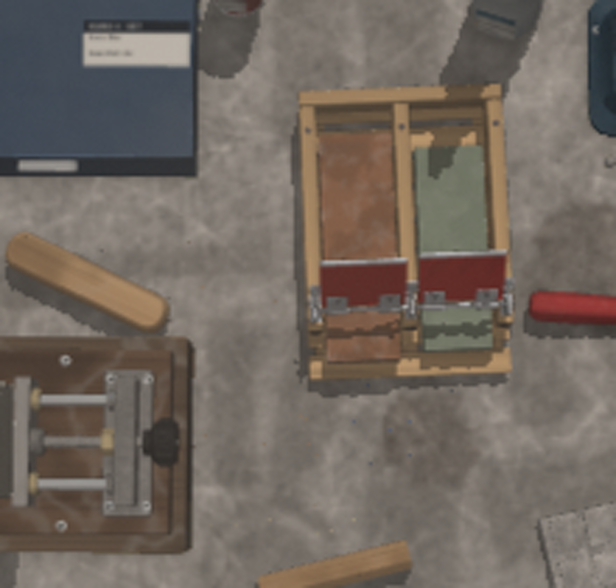

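```bash
python3 - <<'E'
import cv2
im=cv2.imread("pics/side0.png")
c=im[170:310,310:470]; cv2.imwrite("pics/sidec.png",cv2.resize(c,None,fx=4,fy=4,interpolation=cv2.INTER_CUBIC))
E
```

```text
(no output)
```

View pics/sidec.png

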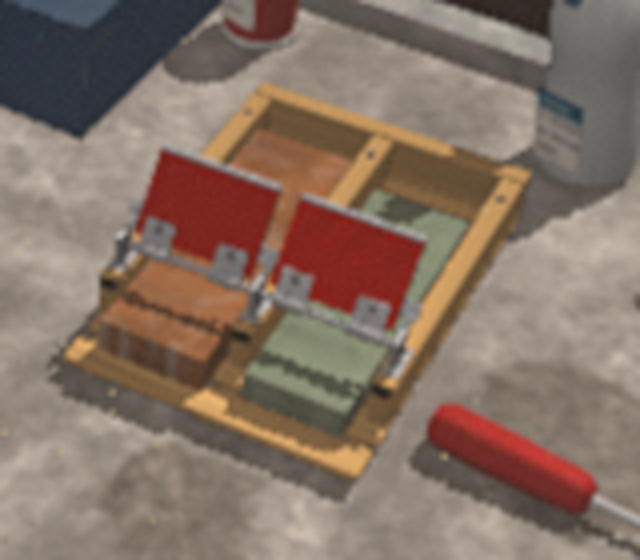

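```bash
cat > h.py <<'E'
import numpy as np, cv2
from scipy.optimize import least_squares
def proj(im,X):
    X=np.atleast_2d(X); c=X@im["R"].T+im["t"]; p=c@im["K"].T; return p[:,:2]/p[:,2:]
def rackT(p,X):
    X=np.atleast_2d(X).astype(float); c,s=np.cos(p[2]),np.sin(p[2])
    return np.c_[p[0]+c*X[:,0]-s*X[:,1],p[1]+s*X[:,0]+c*X[:,1],X[:,2]]
def tag(th,y):  # outline
    a=np.pi/4+th  # 0: back/up ; direction angle from +x
    d=np.array([np.cos(a),0,np.sin(a)])*.058; h=np.array([-.071,0,.060])
    return np.array([h+[0,y-.036,0],h+[0,y+.036,0],h+d+[0,y+.036,0],h+d+[0,y-.036,0]])
E
python3 - <<'E'
from h import *
from station import ctrl, eyes
S=eyes.get_image("side");T=eyes.get_image("top")
ts=lambda u,v:(210+u/2.8,110+v/2.8); ss=lambda u,v:(310+u/4,170+v/4)
obs=[(T,(.126,.089,.044),ts(299,95)),(T,(.126,-.089,.044),ts(500,85)),(T,(-.126,-.089,.014),ts(511,374)),(T,(-.126,.089,.014),ts(310,378)),
(S,(.126,.089,.044),ss(265,86)),(S,(.126,-.089,.044),ss(530,175)),(S,(-.126,-.089,.014),ss(355,472)),(S,(-.126,.089,.014),ss(65,352))]
f=lambda p:np.concatenate([proj(im,rackT(p,X))[0]-uv for im,X,uv in obs])
r=least_squares(f,[.65,0,0]);print(r.x,np.degrees(r.x[2]));print(r.fun.reshape(-1,2).round(1))
p=r.x;np.save("rack.npy",p)
box=lambda xa,xb,ya,yb,z:[[xa,ya,z],[xb,ya,z],[xb,yb,z],[xa,yb,z]]
for n,im,(x0,y0,x1,y1),k in(("top",T,(300,130,410,260),5),("side",S,(310,170,470,310),4)):
    g=cv2.resize(im["color"][y0:y1,x0:x1,::-1],None,fx=k,fy=k,interpolation=cv2.INTER_CUBIC)
    for q,c in((box(-.126,.126,-.089,.089,.0),(255,0,0)),(box(-.086,.112,.007,.075,.044),(255,255,0)),(tag(0,.041),(0,255,0)),(tag(.2,.041),(0,255,255)),(tag(0,-.041),(0,255,0)),(tag(.2,-.041),(0,255,255)),(box(-.118,.082,.009,.073,.038),(255,0,255))):
        uv=(proj(im,rackT(p,q))-[x0,y0]+.5)*k; cv2.polylines(g,[uv.round().astype(int)],1,c,1)
    cv2.imwrite(f"pics/{n}_ov.png",g)
E
```

```text
[ 0.60956664 -0.01152405  0.04018245] 2.3022846052647217
[[-0.6 -1.7]
 [ 0.3 -0.7]
 [-0.3 -0.3]
 [-0.9  0.8]
 [-0.4 -1.1]
 [ 1.  -0.3]
 [ 0.5  2.2]
 [-1.1  1.3]]
```

View pics/top_ov.png

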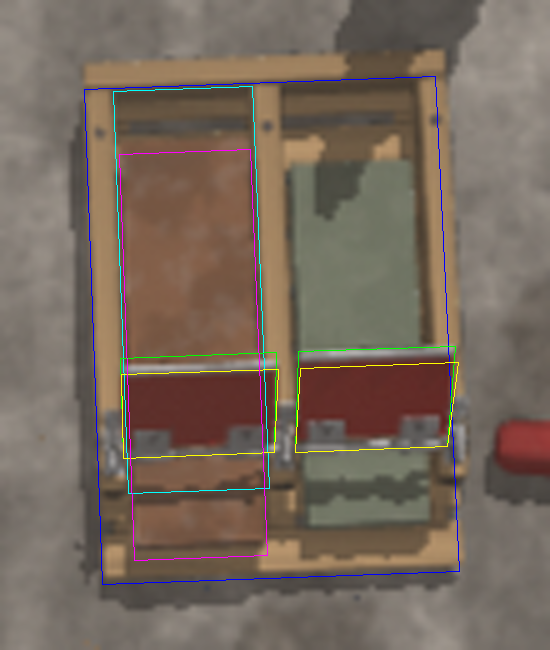

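View pics/side_ov.png

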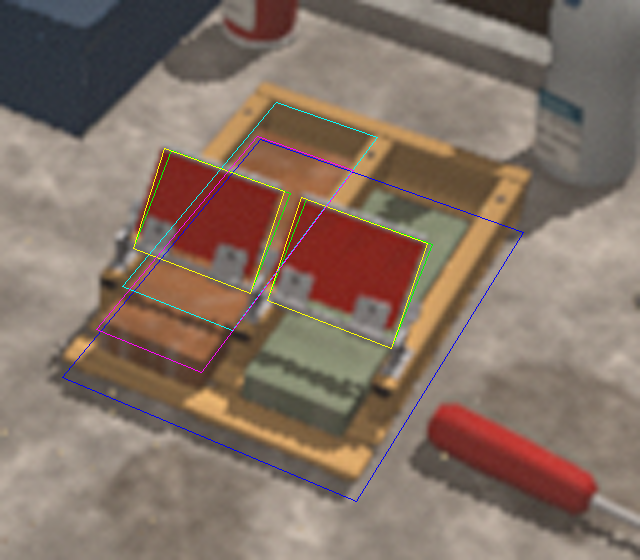

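```bash
python3 - <<'E'
import cv2
im=cv2.imread("pics/top0.png")
cv2.imwrite("pics/topd.png",cv2.resize(im[195:255,312:402],None,fx=8,fy=8,interpolation=cv2.INTER_CUBIC))
im=cv2.imread("pics/side0.png")
cv2.imwrite("pics/sided.png",cv2.resize(im[200:270,325:425],None,fx=8,fy=8,interpolation=cv2.INTER_CUBIC))
E
```

```text
(no output)
```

View pics/topd.png

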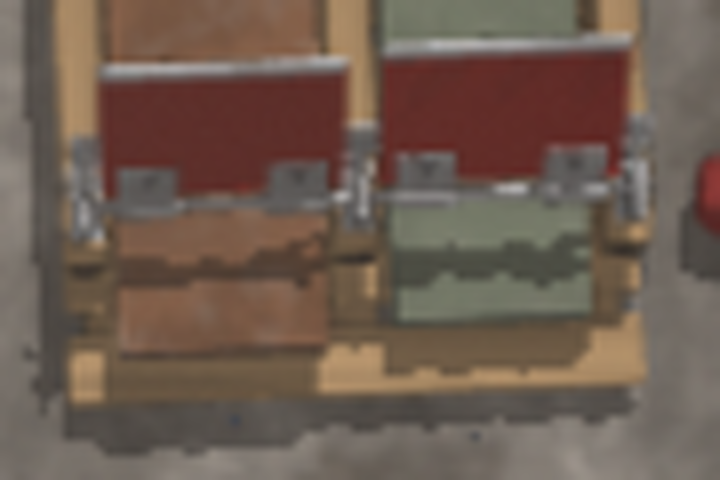

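View pics/sided.png

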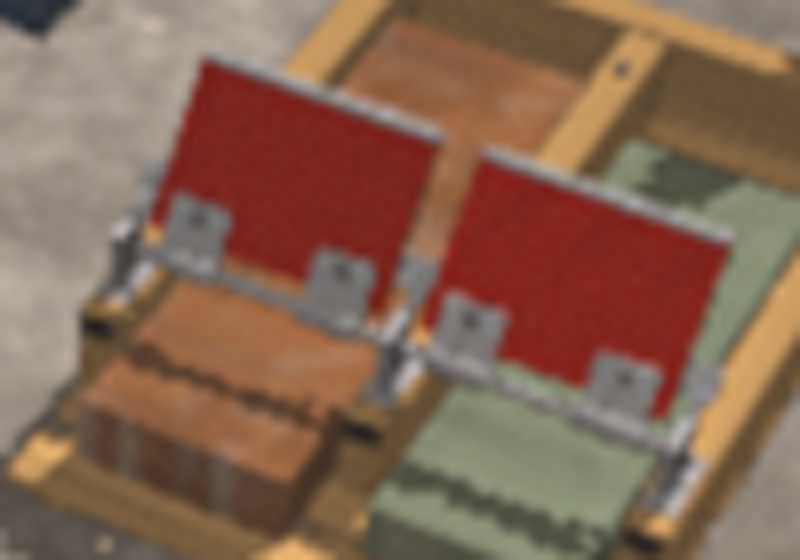

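```bash
cat > fit.py <<'E'
from h import *
from station import ctrl, eyes
S=eyes.get_image("side");T=eyes.get_image("top")
ts=lambda u,v:(209.7+u/2.8,109.7+v/2.8); ss=lambda u,v:(309.6+u/4,169.6+v/4)
t8=lambda u,v:(311.5+u/8,194.5+v/8); s8=lambda u,v:(324.5+u/8,199.5+v/8)
obs=[(T,(.126,.089,.044),ts(299,95)),(T,(.126,-.089,.044),ts(500,85)),(T,(-.126,-.089,.014),t8(645,380)),(T,(-.126,.089,.014),t8(68,404)),
(T,(-.071,.041,.06),t8(225,202)),(T,(-.071,-.041,.06),t8(505,188)),(S,(-.071,.041,.06),s8(277,298)),(S,(-.071,-.041,.06),s8(552,395)),
(S,(.126,.089,.044),ss(265,86)),(S,(.126,-.089,.044),ss(530,175)),(S,(-.126,-.089,.014),ss(355,472)),(S,(-.126,.089,.014),ss(65,352))]
f=lambda p:np.concatenate([proj(im,rackT(p,X))[0]-uv-(p[3:5] if im is T else p[5:7]) for im,X,uv in obs]+[p[3:]*.7])
r=least_squares(f,[.65,0,0,0,0,0,0]);print(r.x,np.degrees(r.x[2]));print(r.fun.reshape(-1,2).round(1))
np.save("rack.npy",r.x[:3])
p=r.x
# stone near end top-edge x: t8 (120..325,350); s8 edges (85,402)-(335,455?)
for im,uv,o in((T,t8(222,350),p[3:5]),(S,s8(185,430),p[5:7])):
    g=least_squares(lambda q:proj(im,rackT(p,[q[0],q[1],.038]))[0]-(np.array(uv)+o),[-.11,.04]);print("stone end",g.x)
for y in(.041,-.041):
  for im,uvs,o in((T,{.041:[(102,72),(348,62)],-.041:[(383,48),(630,40)]}[y],p[3:5]),(S,{.041:[(205,62),(440,137)],-.041:[(485,153),(733,238)]}[y],p[5:7])):
    m=np.mean([ (t8 if im is T else s8)(*u) for u in uvs],0)
    print("tag",y,[(th,(proj(im,rackT(p,tag(th,y)[2:].mean(0)))[0]-m-o).round(1)) for th in(0,.1,.2)])
E
python3 fit.py
```

```text
[ 0.61393159 -0.01032467  0.04560327 -0.58907016 -1.30785286  0.09909802
 -0.33253869] 2.6128749270164566
[[-0.5 -1.6]
 [ 0.4 -1.1]
 [ 0.4  0.6]
 [ 0.2  0.5]
 [-0.2  0.3]
 [-0.7  0.7]
 [-1.5 -0.6]
 [-1.5  0.4]
 [ 0.  -1.4]
 [ 1.3 -0.9]
 [ 1.6  1.4]
 [-0.   0.9]
 [-0.4 -0.9]
 [ 0.1 -0.2]]
stone end [-0.11226255  0.04243968]
stone end [-0.10923549  0.04449306]
tag 0.041 [(0, array([-0.3, -2.9])), (0.1, array([-0.2, -1.3])), (0.2, array([-0.1,  0.5]))]
tag 0.041 [(0, array([ 2.5, -0.5])), (0.1, array([ 1.7, -0.9])), (0.2, array([ 0.9, -0.9]))]
tag -0.041 [(0, array([ 0.1, -1.4])), (0.1, array([0.4, 0.1])), (0.2, array([0.7, 1.9]))]
tag -0.041 [(0, array([ 1.4, -0.1])), (0.1, array([ 0.8, -0.4])), (0.2, array([ 0.1, -0.4]))]
```

Call:
jog_arm(
  fingers=[0,0,0,0],
  translation=[
    [0,0,0],
    [0,0,0],
    [0,0,0],
    [0,0,0],
  ],
  twist=[-8.2,-8.2,-8.2,0],
)

```text
t: 0.75
position: [0.2357, 0.5788, 0.4047]
ee_rot: [-90.0, 0.0, 92.6]
force: [-0.6, 0.2, -0.6]
width: 0.0285
```

Call:
jog_arm(
  fingers=[0,0,0,0,0,0,0,0,0,0],
  translation=[
    [-45,0,-17],
    [-45,0,-17],
    [-45,0,-17],
    [-45,0,-17],
    [-45,0,-17],
    [-45,0,-17],
    [-45,0,-17],
    [-45,0,-17],
    [-45,0,-17],
    [0,0,0],
  ],
  twist=[0,0,0,0,0,0,0,0,0,0],
)

```text
t: 1.75
position: [0.4075, 0.1767, 0.4049]
ee_rot: [-90.1, 0.0, 91.8]
force: [-0.5, -0.0, -0.5]
width: 0.0002
```

Call:
jog_arm(
  fingers=[0,0,0,0,0,0,0],
  translation=[
    [-38,0,-14],
    [-38,0,-14],
    [-38,20,-14],
    [-38,20,-14],
    [0,30,0],
    [0,30,0],
    [0,0,0],
  ],
  twist=[0,0,0,0,0,0,0],
)

```text
t: 2.45
position: [0.4678, 0.0314, 0.3022]
ee_rot: [-89.7, -0.0, 92.2]
force: [0.6, 0.9, 0.1]
width: 0.0002
```

```bash
cat > look.py <<'E'
import sys
from h import *
from station import ctrl, eyes
tag_=sys.argv[1]; s=ctrl.get_state()
P=np.load("rack.npy"); d=np.array(s["position"])[:2]-P[:2]; c,sn=np.cos(P[2]),np.sin(P[2])
print(s["t"],s["position"].round(4),s["ee_rot"].round(1),"force",s["force"].round(1)); print("rack-frame tcp",(c*d[0]+sn*d[1]).round(4),(-sn*d[0]+c*d[1]).round(4),"tip z",s["position"][2]-.173)
for n,(x0,y0,x1,y1),k in(("top",(280,130,420,300),3),("side",(300,120,480,320),3.5)):
    im=eyes.get_image(n)["color"][y0:y1,x0:x1,::-1]
    g=cv2.resize(im,None,fx=k,fy=k,interpolation=cv2.INTER_CUBIC); cv2.imwrite(f"pics/{n}_{tag_}.png",g)
a=cv2.imread(f"pics/top_{tag_}.png");b=cv2.imread(f"pics/side_{tag_}.png")
k=560; a=cv2.resize(a,(int(a.shape[1]*k/a.shape[0]*.6),int(k*.6))); b=cv2.resize(b,(int(b.shape[1]*k/b.shape[0]),k))
cv2.imwrite(f"pics/both_{tag_}.png",np.hstack([np.vstack([a,np.zeros((k-a.shape[0],a.shape[1],3),np.uint8)]),b]))
E
python3 look.py 1
```

```text
2.45 [0.4678 0.0314 0.3022] [-89.7  -0.   92.2] force [0.6 0.9 0.1]
rack-frame tcp -0.1441 0.0484 tip z 0.1291735463614438
```

View pics/both_1.png

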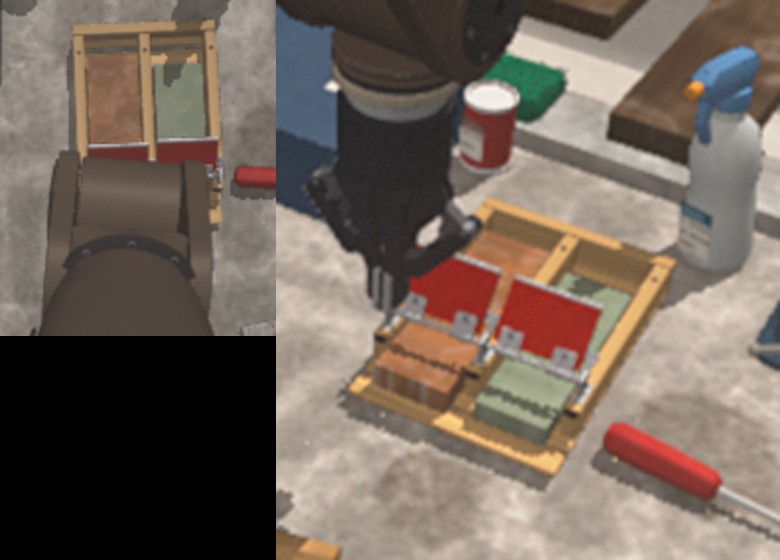

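```bash
python3 - <<'E'
from h import *
from station import eyes
S=eyes.get_image("side")
p=np.array([.4678,.0314,0]);x0,y0,k=340,180,9
g=cv2.resize(S["color"][180:250,x0:x0+80,::-1],None,fx=k,fy=k,interpolation=cv2.INTER_CUBIC)
for d,c in((.160,(0,255,255)),(.173,(0,255,0)),(.186,(255,0,255))):
    q=np.array([[p[0]+a,p[1]+b,.3022-d] for a,b in((-.011,-.0),(.011,-.0),(.011,.0),(-.011,.0))])
    u=((proj(S,q)-[x0,y0]+.5)*k).round().astype(int); cv2.polylines(g,[u],1,c,1)
cv2.imwrite("pics/tip.png",g)
E
```

```text
(no output)
```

View pics/tip.png

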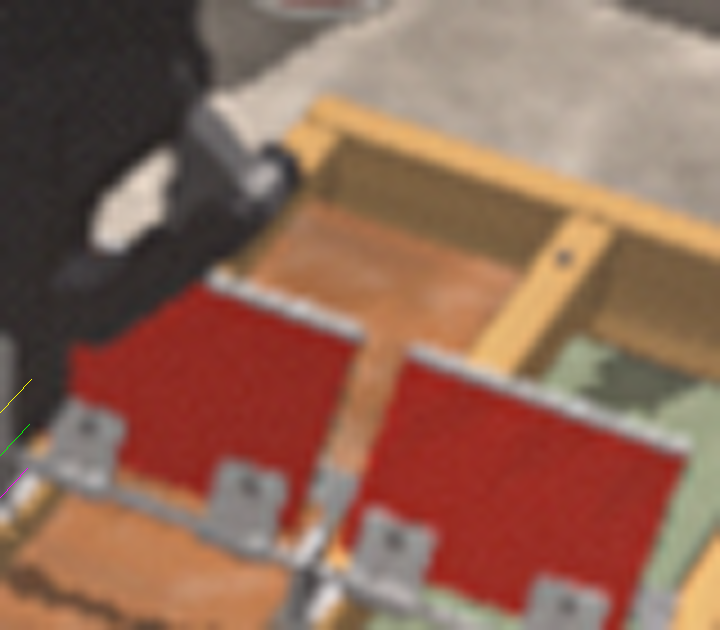

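Call:
jog_arm(
  fingers=[0,0,0,0,0],
  translation=[
    [-4,26,0],
    [0,26,0],
    [0,26,0],
    [0,25,0],
    [0,0,0],
  ],
  twist=[0,0,0,0,0],
)

```text
t: 3.1
position: [0.4685, 0.0276, 0.201]
ee_rot: [-89.9, -0.0, 92.4]
force: [0.4, -0.3, 0.1]
width: -0.0001
```

```bash
python3 look.py 2
```

```text
3.1 [0.4685 0.0276 0.201 ] [-89.9  -0.   92.4] force [ 0.4 -0.3  0.1]
rack-frame tcp -0.1435 0.0445 tip z 0.02802416320394266
```

View pics/both_2.png

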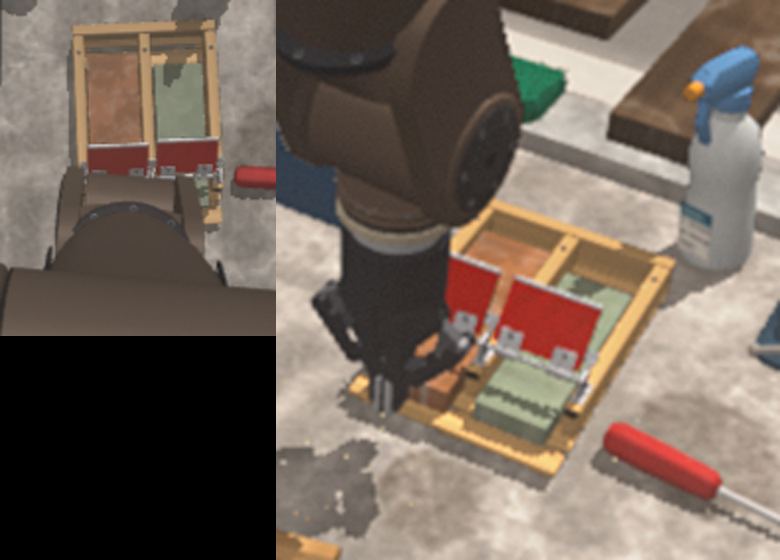

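Call:
jog_arm(
  fingers=[0,0,0,0,0,0,0,0],
  translation=[
    [0,0,-5],
    [0,0,-5],
    [0,0,-5],
    [0,0,-4],
    [0,0,-3],
    [0,0,-3],
    [0,0,-3],
    [0,0,-2],
  ],
  twist=[0,0,0,0,0,0,0,0],
)

```text
t: 4.0
position: [0.4978, 0.0286, 0.2018]
ee_rot: [-89.8, -0.0, 92.4]
force: [-7.1, -0.7, 6.0]
width: 0.0001
```

Call:
jog_arm(
  fingers=[0,0,0,0,0,0],
  translation=[
    [0,0,-2],
    [0,0,-2],
    [0,0,-2],
    [0,0,-2],
    [0,0,-2],
    [0,0,0],
  ],
  twist=[0,0,0,0,0,0],
)

```text
t: 4.6
position: [0.508, 0.029, 0.2018]
ee_rot: [-89.9, -0.0, 92.4]
force: [-5.2, -0.1, 3.4]
width: -0.0001
```

```bash
python3 look.py 3
```

```text
4.6 [0.508  0.029  0.2018] [-89.9  -0.   92.4] force [-5.2 -0.1  3.4]
rack-frame tcp -0.1041 0.0441 tip z 0.028807915802860184
```

View pics/both_3.png

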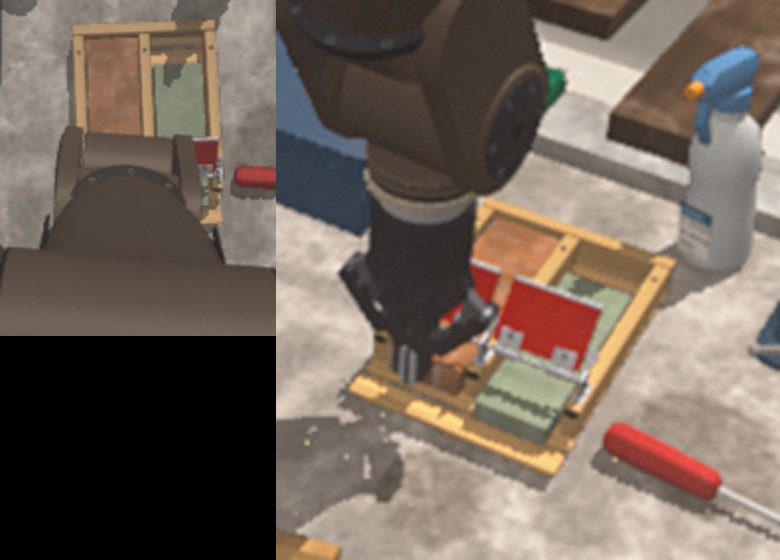

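Call:
jog_arm(
  fingers=[0,0,0,0],
  translation=[
    [0,0,-1.5],
    [0,0,-1.5],
    [0,0,-1],
    [0,0,0],
  ],
  twist=[0,0,0,0],
)

```text
t: 5.1
position: [0.5115, 0.0292, 0.2018]
ee_rot: [-89.8, -0.0, 92.4]
force: [-8.4, -0.6, 5.7]
width: -0.0001
```

Call:
jog_arm(
  fingers=[0,0,0],
  translation=[
    [0,0,-1],
    [0,0,-1],
    [0,0,0],
  ],
  twist=[0,0,0],
)

```text
t: 5.4
position: [0.5123, 0.0292, 0.2017]
ee_rot: [-89.5, -0.0, 92.4]
force: [-17.2, -3.8, 13.4]
width: -0.0002
```

Call:
jog_arm(
  fingers=[0,0,0],
  translation=[
    [0,0,-1],
    [0,0,0],
    [0,0,0],
  ],
  twist=[0,0,0],
)

```text
t: 5.7
position: [0.5127, 0.0293, 0.2017]
ee_rot: [-89.4, -0.1, 92.4]
force: [-21.0, -3.3, 16.3]
width: 0.0003
```

```bash
python3 look.py 4
```

```text
5.7 [0.5127 0.0293 0.2017] [-89.4  -0.1  92.4] force [-21.   -3.3  16.3]
rack-frame tcp -0.0994 0.0442 tip z 0.028680358350435586
```

View pics/top_4.png

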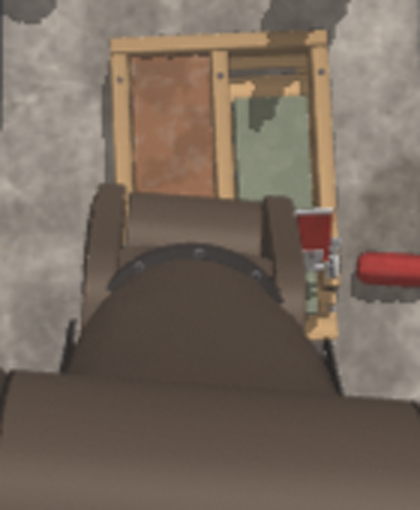

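Call:
jog_arm(
  fingers=[0,0,0,0,0,0,0,0,0,0],
  translation=[
    [0,0,12],
    [0,0,15],
    [0,-30,0],
    [0,-40,0],
    [0,-40,0],
    [0,-20,0],
    [0,0,-30],
    [0,0,-40],
    [0,0,-40],
    [0,0,0],
  ],
  twist=[0,0,0,0,0,0,0,0,0,0],
)

```text
t: 6.8
position: [0.6016, 0.0328, 0.3316]
ee_rot: [-90.2, 0.0, 92.4]
force: [-0.1, 0.2, -0.1]
width: -0.0004
```

```bash
python3 look.py 5
```

```text
6.8 [0.6016 0.0328 0.3316] [-90.2   0.   92.4] force [-0.1  0.2 -0.1]
rack-frame tcp -0.0104 0.0436 tip z 0.15863229483292285
```

View pics/both_5.png

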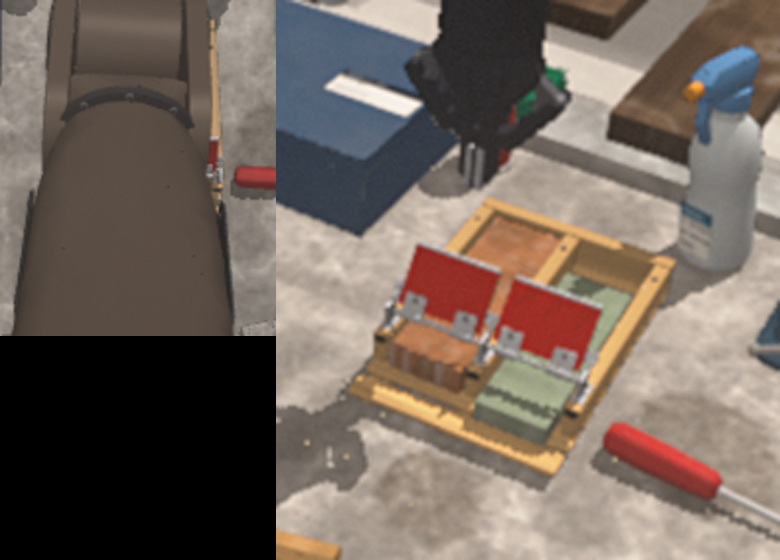

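Call:
jog_arm(
  fingers=[0,0,0,0,0],
  translation=[
    [0,0,-18],
    [0,30,0],
    [0,30,0],
    [0,18,0],
    [0,0,0],
  ],
  twist=[0,0,0,0,0],
)

```text
t: 7.4
position: [0.615, 0.0335, 0.2517]
ee_rot: [-89.7, -0.0, 92.4]
force: [-0.6, -0.1, 0.2]
width: -0.0003
```

```bash
python3 look.py 6
```

```text
7.4 [0.615  0.0335 0.2517] [-89.7  -0.   92.4] force [-0.6 -0.1  0.2]
rack-frame tcp 0.0031 0.0438 tip z 0.0786682231728531
```

View pics/both_6.png

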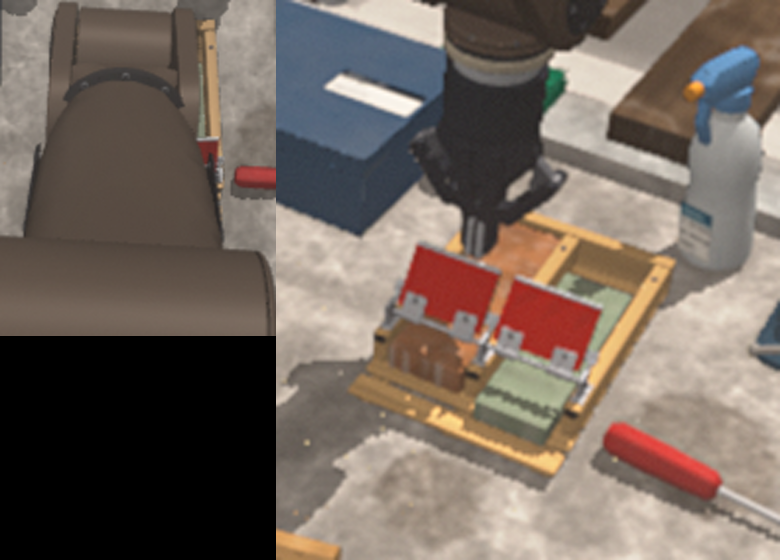

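Call:
jog_arm(
  fingers=[0,0,0,0,0,0],
  translation=[
    [0,-8,8],
    [0,0,8],
    [0,0,8],
    [0,0,6],
    [0,0,6],
    [0,0,0],
  ],
  twist=[0,0,0,0,0,0],
)

```text
t: 8.1
position: [0.5798, 0.032, 0.262]
ee_rot: [-90.0, -0.0, 92.4]
force: [-0.7, 0.9, 0.7]
width: -0.0004
```

```bash
python3 look.py 7
```

```text
8.1 [0.5798 0.032  0.262 ] [-90.   -0.   92.4] force [-0.7  0.9  0.7]
rack-frame tcp -0.0322 0.0438 tip z 0.08897046576548506
```

View pics/both_7.png

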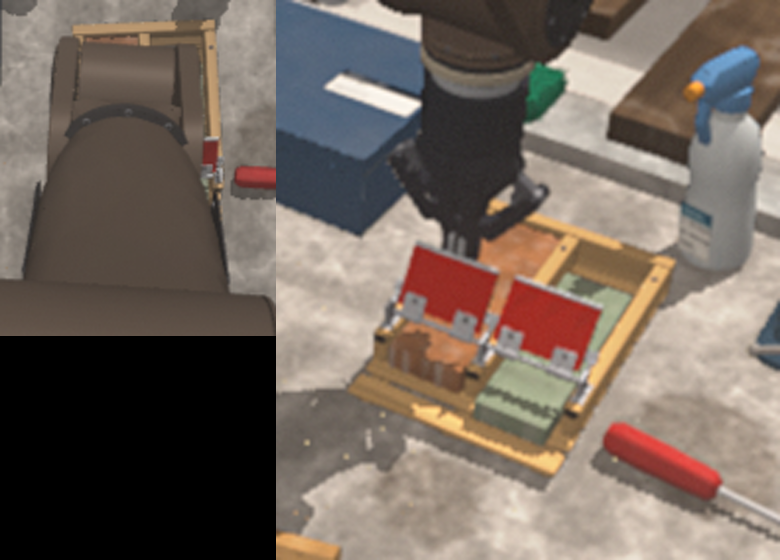

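Touching or nearly so; no force yet. Continue to past upright.

Call:
jog_arm(
  fingers=[0,0,0,0,0,0,0],
  translation=[
    [0,0,5],
    [0,0,5],
    [0,0,5],
    [0,0,5],
    [0,0,5],
    [0,0,5],
    [0,0,0],
  ],
  twist=[0,0,0,0,0,0,0],
)

```text
t: 8.9
position: [0.5497, 0.0307, 0.2617]
ee_rot: [-90.0, -0.0, 92.4]
force: [-0.2, -0.5, -0.1]
width: 0.0001
```

```bash
python3 look.py 8
```

```text
8.9 [0.5497 0.0307 0.2617] [-90.   -0.   92.4] force [-0.2 -0.5 -0.1]
rack-frame tcp -0.0623 0.0439 tip z 0.08867016346818596
```

View pics/both_8.png

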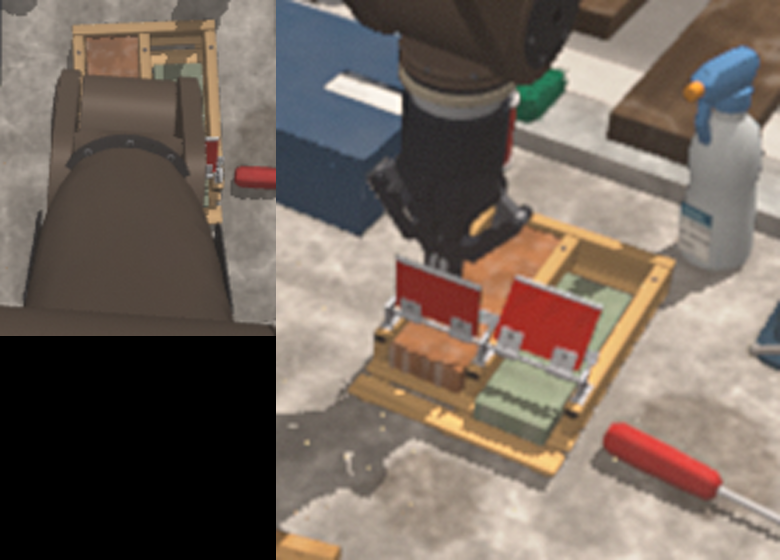

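Call:
jog_arm(
  fingers=[0,0,0,0,0,0,0,0,0,0],
  translation=[
    [0,0,5],
    [0,0,5],
    [0,0,5],
    [0,0,5],
    [0,0,5],
    [0,0,5],
    [0,0,5],
    [0,0,5],
    [0,0,5],
    [0,0,0],
  ],
  twist=[0,0,0,0,0,0,0,0,0,0],
)

```text
t: 10.0
position: [0.5047, 0.0288, 0.2617]
ee_rot: [-90.0, -0.0, 92.4]
force: [0.2, 0.4, 1.2]
width: -0.0
```

```bash
python3 look.py 9
```

```text
10.0 [0.5047 0.0288 0.2617] [-90.   -0.   92.4] force [0.2 0.4 1.2]
rack-frame tcp -0.1073 0.0441 tip z 0.0886910057937138
```

View pics/both_9.png

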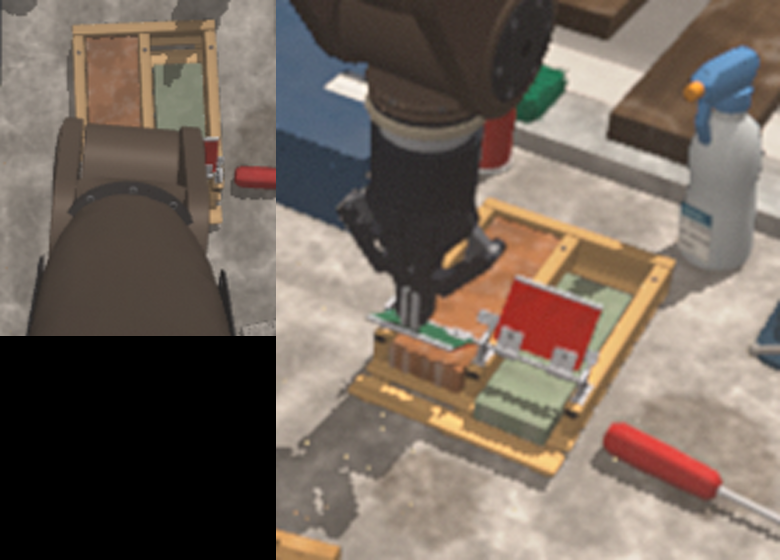

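Tag is over, green up, under the fingertip. Press down now.

Call:
jog_arm(
  fingers=[0,0,0,0,0,0,0,0,0,0],
  translation=[
    [0,5,0],
    [0,5,0],
    [0,5,0],
    [0,5,0],
    [0,5,0],
    [0,5,0],
    [0,5,0],
    [0,4,0],
    [0,4,0],
    [0,0,0],
  ],
  twist=[0,0,0,0,0,0,0,0,0,0],
)

```text
t: 11.1
position: [0.5053, 0.0288, 0.2182]
ee_rot: [-90.0, -0.0, 92.4]
force: [0.6, -1.5, 1.6]
width: -0.0003
```

```bash
python3 look.py 10
```

```text
11.1 [0.5053 0.0288 0.2182] [-90.   -0.   92.4] force [ 0.6 -1.5  1.6]
rack-frame tcp -0.1067 0.0441 tip z 0.045156073792375406
```

View pics/both_10.png

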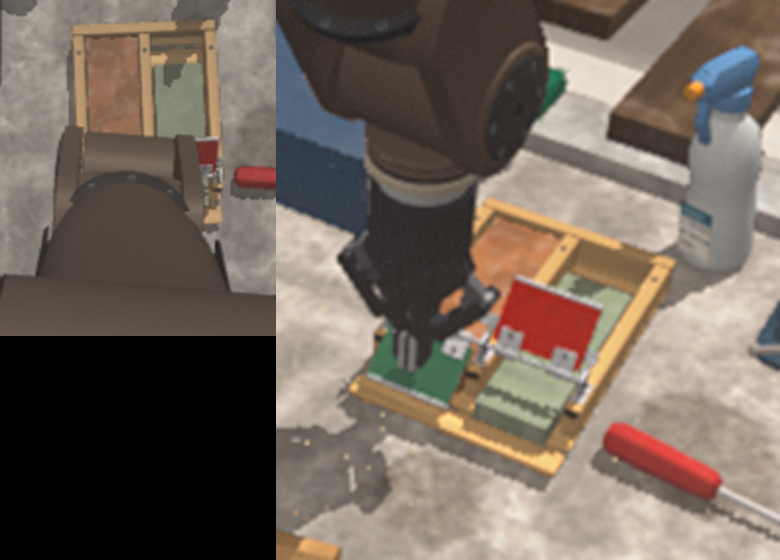

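Call:
jog_arm(
  fingers=[0,0,0,0,0],
  translation=[
    [0,1.5,0],
    [0,1.5,0],
    [0,1.5,0],
    [0,1.5,0],
    [0,0,0],
  ],
  twist=[0,0,0,0,0],
)

```text
t: 11.7
position: [0.5053, 0.0288, 0.2125]
ee_rot: [-90.0, -0.0, 92.4]
force: [-0.4, -0.6, -0.5]
width: -0.0001
```

Call:
jog_arm(
  fingers=[0,0,0,0],
  translation=[
    [0,1.5,0],
    [0,1.5,0],
    [0,0,0],
    [0,0,0],
  ],
  twist=[0,0,0,0],
)

```text
t: 12.1
position: [0.5054, 0.0288, 0.2101]
ee_rot: [-90.0, -0.0, 92.4]
force: [-2.5, -0.1, 8.8]
width: -0.0003
```

Call:
jog_arm(
  fingers=[0,0,0,0],
  translation=[
    [0,1,0],
    [0,1,0],
    [0,0,0],
    [0,0,0],
  ],
  twist=[0,0,0,0],
)

```text
t: 12.5
position: [0.5053, 0.0289, 0.2095]
ee_rot: [-90.1, 0.0, 92.4]
force: [-7.6, -0.8, 32.9]
width: -0.0003
```

Call:
jog_arm(
  fingers=[0,0,0,0,0,0,0,0,0,0],
  translation=[
    [0,-5,0],
    [0,-15,0],
    [0,-30,0],
    [0,-40,0],
    [0,-40,0],
    [40,-40,0],
    [45,0,0],
    [45,0,0],
    [45,0,0],
    [0,0,0],
  ],
  twist=[0,0,0,0,0,0,0,0,0,0],
)

```text
t: 13.5
position: [0.4974, 0.2029, 0.3729]
ee_rot: [-90.0, -0.0, 92.7]
force: [-0.2, 0.2, -0.7]
width: -0.0004
```

```bash
python3 look.py 11; python3 - <<'E'
from h import *
from station import eyes
P=np.load("rack.npy")
for n,x0,y0,x1,y1 in(("top",312,135,402,255),("side",325,180,425,290)):
    im=eyes.get_image(n);k=5
    g=cv2.resize(im["color"][y0:y1,x0:x1,::-1],None,fx=k,fy=k,interpolation=cv2.INTER_CUBIC)
    off={"top":np.array([.59,1.31]),"side":np.array([-.1,.33])}[n]
    for th,c in((np.pi,(255,255,0)),(2.99,(0,0,255))):
        q=((proj(im,rackT(P,tag(th,.041)))-off*1-[x0,y0]+.5)*k).round().astype(int) if 0 else ((proj(im,rackT(P,tag(th,.041)))+off-[x0,y0]+.5)*k).round().astype(int)
        cv2.polylines(g,[q],1,c,1)
    cv2.imwrite(f"pics/fin_{n}.png",g)
a,b=[cv2.imread(f"pics/fin_{n}.png") for n in("top","side")]
h=600;b=np.vstack([b,np.zeros((h-b.shape[0],b.shape[1],3),np.uint8)])
cv2.imwrite("pics/fin.png",cv2.resize(np.hstack([a,b]),None,fx=.84,fy=.84))
E
```

```text
13.5 [0.4974 0.2029 0.3729] [-90.   -0.   92.7] force [-0.2  0.2 -0.7]
rack-frame tcp -0.1067 0.2184 tip z 0.19991810634190627
```

View pics/fin.png

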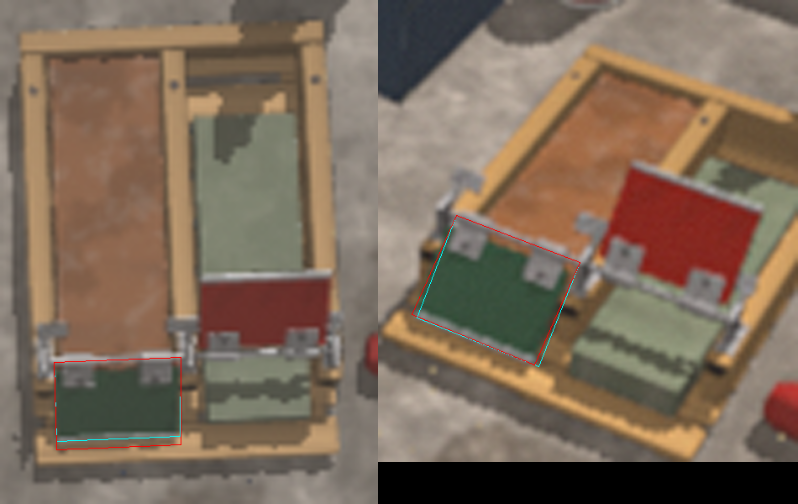

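View pics/both_11.png

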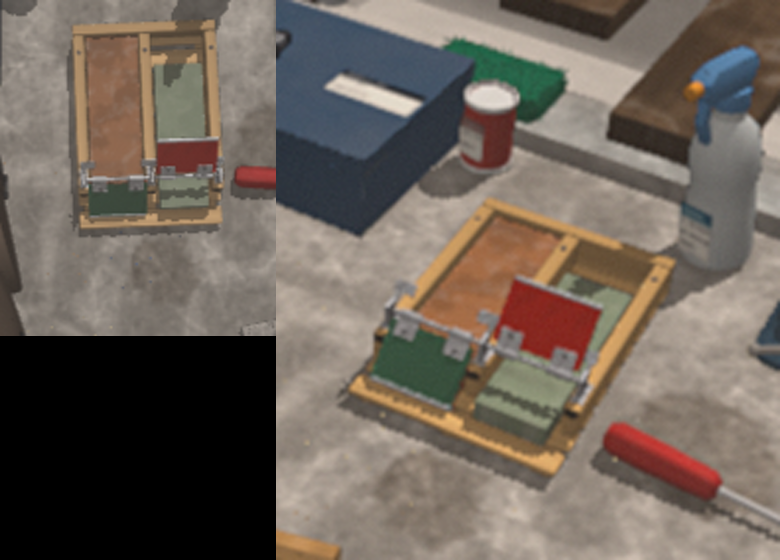

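```bash
python3 -c "
from station import ctrl
print(ctrl.sign_off())"
```

```text
the job is handed in; nothing more can be done
None
```

I pushed the brown stone home with the shut fingertips and flipped its tag over to the front. I then backed the arm clear and handed the job in at about 13.5 s of the 45 s allowed. `sign_off` gives no verdict, so this rests on my own checks.

- **Stone:** it is in the left bay. The force rose to about 21 N at the stop, and the pictures show no gap between the stone and the back stop.
- **Tag:** I pulled it over its hinge from behind and pressed it down until the force reached 33 N at its stop. The last top picture matches a fully flipped tag (pi), with the green face showing; the side picture agrees but cannot tell pi from the 2.99 limit.
- **Other things:** the green stone and its red tag look unchanged by eye in both camera views, and I saw nothing else moved around the rack. I did not measure either, and I did not re-check the cup, brush, lapping plate or nagura stone at the end.
- **Disagreements:** the rack position fit left errors of up to about 1.6 pixels, roughly 3 mm. The two cameras put the stone's near end 3 mm apart (rack x of -112 and -109 mm). I therefore relied on contact forces for the final stops; no check failed.

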